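# Feed the block under the guard with the push stick

### The arm

A 6-joint arm with a two-finger parallel gripper is mounted at the origin on a cart in front of the work surface, level with it; the furniture and walls round the work are solid. World frame = base frame: x ahead of the robot, y to its left, z up, the work surface at z = 0. Lengths are in m, angles in rad, forces in N, time in s.
With the tool pointing down it reaches from about 0.3 to 0.875 m from the base axis. Payload 6.4 kg.
Tool frame: the origin (TCP) lies midway between the tips of the shut fingers; the grasp point (between the pads) lies 19 mm behind it; z points along the fingers, y is the line along which they close (so a half turn about z gives the same grasp; the last joint's range is limited). The gripper opens to 85 mm and grips with 20 to 120 N. Pads are 22 mm wide; open, the fingers measure 114 mm over their backs; the gripper's body (76 mm by 85 mm) begins 54 mm behind the grasp point. The pads swing forward as they close: fully open they stand 13 mm farther back than shut.
Start: joints at [-1.513, 0.181, 1.607, -0, 1.354, -0.206], TCP at [0.15, -0.555, 0.231] pointing down, gripper open.
Joint ranges: [-2.99, 2.99], [-0.89, 2.07], [0.3, 2.58], [-1.14, 4.28], [0, 2.63], [-3.12, 3.12]. Speed limits (rad/s): [2.57, 2.57, 3.01, 3.14, 3.14, 3.14].

### API

Orientations are given as a unit quaternion [w, x, y, z].
In Python, from bench import sensors, vision, ctrl gives the robot as it stands.
- The arm moves only by the tool carry_out, never from a script. Its argument "deltas" is text: rows parted by semicolons, each of 7 numbers parted by spaces: the shift along the tool's x, y, z in mm, then the turn, a rotation vector about the tool's x, y, z in rad, then the closure, from 0 (fully open) to 1 (shut). In form: tx ty tz ax ay az claw; .... A call has 1 to 12 rows; each row is the pose to reach, as a shift and turn from the pose commanded when the call began, along the tool's axes at that moment; what a row does not reach only later rows make up. A row lasts 1/8 s, in which the tool goes at most 62.5 mm and 10.7 degrees, less where a joint would pass 70% of its speed; a pose out of reach is approached as far as the arm can. A call with a gripper value outside its range is refused whole. The fingers move at their own pace and stop on an object; the grip force is fixed at half the most. Time passes only in rows, so rows that repeat a pose let the fingers close. It gives the time, the measured TCP pose, the force, the opening and the grip force at its end, in the units of the state.
- sensors.get_obs(): the state, without advancing time (a new reading comes with each control period).
- vision.camera(name): name is "scene" or "side" or "wrist"; returns the picture (400x640x3 uint8, blue, green, red); there is no depth.
- vision.camera_model(name): a dict with "K" (3x3 intrinsics, pixels), "extrinsics" (4x4, takes a point from world to camera coordinates); the wrist camera has in their place "hand_eye" (4x4, takes a point from camera to tool coordinates, whose origin is the TCP and whose axes are the flange's). Camera axes: x right, y down, z forward; pixel columns grow to the right and rows downward; lengths in m; the calibration is good to about 2 mm. The wrist camera is an equidistant fisheye: a pixel r from the principal point sees the ray r / f radians off the axis. A picture is of the moment at which its call begins: read the wrist's pose just before it. camera_model takes no time and is no camera call.
- ctrl.hand_in(): hands the job in; it is judged then, once.
The state is a dict: "time_s": time; "q": joint angles; "dq": joint speeds; "joint_efforts": joint torques, N m; "eef_pos": TCP position; "eef_rot": TCP orientation; "wrist_force": force on the tool from outside, world axes, zero at the start; "torque": the same for the moment, N m; "opening": opening from 0.0 (shut) to 1.0 (fully open); "grasp_force": force on a finger pad.
Only numpy, scipy, OpenCV 4.12 (cv2) and the standard library are available. Lean on these libraries where they do the work, as an engineer would, in place of code of your own. Each camera call takes 0.05 s, during which the arm holds its last target. There are 200 camera calls.

### The job

Take the push stick by its handle and use it to feed the wooden block through the low opening of the guard until you feel the block bear on the sprung end stop; press it there steadily, the stop taking about 12 N and never more than 20 N. Keep the gripper off the block and the guard, and leave the bystanders alone. Then draw the stick out, leaving the block bearing on the stop, and lay the stick on the bench clear of the jig.

Things in the scene. Friction and masses are not known exactly. Their poses are not given: they have to be found in the camera images.
- jig: Fixed wooden feed board lying on the bench, 124 x 530 x 18 mm. Origin: at bench height on the channel's centre line. +y is the feed direction, x across. Board from y = -230 to +300 mm; its top, the channel floor, is 18 mm above the bench. Two fences, 14 mm wide and 14 mm high, run from y = -210 to +210, inner faces at x = -35 and +35.
- guard: Low fixed grey metal guard bridging the channel; same origin and axes as the jig. Entry at y = 20 mm, exit at y = 130; opening 52 mm high above the channel floor and 102 mm wide; flat top 58 mm above the floor, with a spring cup up to 82 mm above it at y = 105.
- shoe (a point): Middle of the sprung steel hold-down shoe, hidden under the guard (jig y = 80 to 120 mm). It presses on the block's top with about 4 N: resistance rises as the block's front runs under it (front at y = 80 to 100), then stays steady at roughly 3 to 14 N, different each time.
- stop: Fixed steel end-stop bracket; same origin and axes as the jig. Carries a sprung plunger with a flat face 34 mm square, centred 24 mm above the channel floor, facing -y. How far it is screwed out differs each time and is not measured: its free face is anywhere from jig y = 175 to 205 mm. Its spring starts at 0 N and takes 4 N per mm, travel 10 mm.
- block: Loose wooden block to be fed, 66 mm wide (x), 123 mm long (y), 45 mm high, 0.2 to 0.45 kg. Origin: centre of its underside. It starts in the channel before the guard, its centre at jig y = -120 to -75 mm, its y along the feed direction (within 0.02 rad).
- push_stick: Loose wooden push stick, 22 mm thick (x), 175 mm long, 0.14 kg, standing on its sole on the bench. Origin: on the sole, under the middle of the handle. Handle: 56 mm high, y = -40 to +40, gripped across x about 35 mm above the sole. Shaft: 28 mm high, on to the square pushing tip at y = +135; it fits through the guard's opening with its sole on the channel floor.
- pencil: Loose pencil, 11 x 143 x 8 mm. Bystander, to be left alone. Origin: centre of its underside; y along its length.
- folding_rule: Loose folded rule, 36 x 201 x 4 mm. Bystander, to be left alone. Origin: centre of its underside; y along its length.
- tin_dish: Loose round tin dish, 109 mm across, 36 mm high. Bystander, to be left alone. Origin: centre of its underside.
- bench_dog: Loose wooden bench dog (square bar), 27 x 131 x 23 mm. Bystander, to be left alone. Origin: centre of its underside; y along its length.
- offcut: Loose thin moulding offcut, 12 x 167 x 19 mm. Bystander, to be left alone. Origin: centre of its underside; y along its length.

How it is judged:
By the outcome, as a careful person would: the job done as asked, in the order asked, and still so for the second after the job is handed in, with the robot touching nothing.
It also fails if it takes over 72 s, if anything falls off the work surface, if the arm or the gripper's body presses on something with over 40 N, if the wrist force passes 120 N, or if a joint passes its speed limit or range.

## Working session

There is one attempt and no reset: what is moved stays moved. The work goes in short steps, Python scripts to look and compute and a tool call to move; the robot and the scene stay as the last step left them, time stands still between calls to the robot, and variables do not carry over. Pictures are saved under pics/ and viewed, at most 10 in all, crops included, and the job is handed in when it is done.

Besides the shell and the picture viewer there is one more tool, called after ">>>" as name(argument=value, ...) on one line, values as JSON. carry_out: Moves the arm, as the interface text tells. Its arguments: {"type":"object","properties":{"deltas":{"type":"string"}},"required":["deltas"]}

```bash
mkdir -p pics; ls
python3 - <<'E'
from bench import sensors, vision, ctrl
import cv2
o=sensors.get_obs(); print(o)
for n in ("scene","side","wrist"):
    cv2.imwrite(f"pics/{n}0.png",vision.camera(n)); print(n,vision.camera_model(n))
E
```

```text
pics
{'time_s': 0.0, 'q': array([-1.51327782e+00,  1.81525178e-01,  1.60800303e+00,  3.49831886e-05,
        1.35379690e+00, -2.06336486e-01]), 'dq': array([ 0.00075119, -0.00027544,  0.00057192, -0.00070917,  0.00105892,
        0.00121288]), 'joint_efforts': array([ 1.86422978e-03, -4.44871759e+01, -3.51327860e+01,  7.02593320e-05,
        9.27419431e-03, -1.29754264e-05]), 'eef_pos': array([ 0.14993768, -0.55454176,  0.23039548]), 'eef_rot': array([-8.62558773e-04,  9.91310308e-01,  1.31541335e-01,  8.14263410e-05]), 'wrist_force': array([ 0.28510146,  0.18298604, -0.82617362]), 'torque': array([-0.01923646,  0.00400779,  0.01443003]), 'grasp_force': 0.0, 'opening': 1.0035255048177016}
scene {'K': array([[473.76448454,   0.        , 314.96652692],
       [  0.        , 473.76448454, 201.86781992],
       [  0.        ,   0.        ,   1.        ]]), 'extrinsics': array([[ 0.49861782, -0.86664546, -0.01749058, -0.24672326],
       [-0.56194372, -0.30781495, -0.76776899,  0.33142712],
       [ 0.65999964,  0.39265202, -0.64048799,  1.55012126],
       [ 0.        ,  0.        ,  0. 
[... 367 characters left out ...]
2e-02],
       [ 8.03353209e-03,  8.53546627e-01, -5.20954526e-01,
         1.16241483e+00],
       [ 0.00000000e+00,  0.00000000e+00,  0.00000000e+00,
         1.00000000e+00]])}
wrist {'K': array([[309.70691629,   0.        , 321.1616834 ],
       [  0.        , 309.70691629, 199.72422725],
       [  0.        ,   0.        ,   1.        ]]), 'hand_eye': array([[-2.40275322e-04, -9.65233972e-01, -2.61387303e-01,
         6.65144870e-02],
       [ 9.99999751e-01, -4.05191957e-04,  5.77035599e-04,
        -1.10289293e-04],
       [-6.62886396e-04, -2.61387100e-01,  9.65233829e-01,
        -1.41913598e-01],
       [ 0.00000000e+00,  0.00000000e+00,  0.00000000e+00,
         1.00000000e+00]])}
```

View pics/scene0.png

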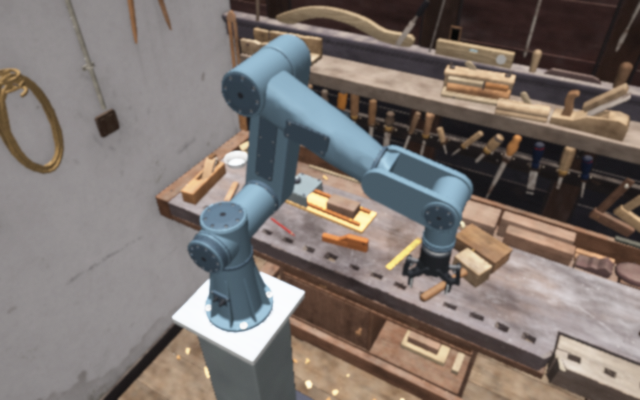

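View pics/side0.png

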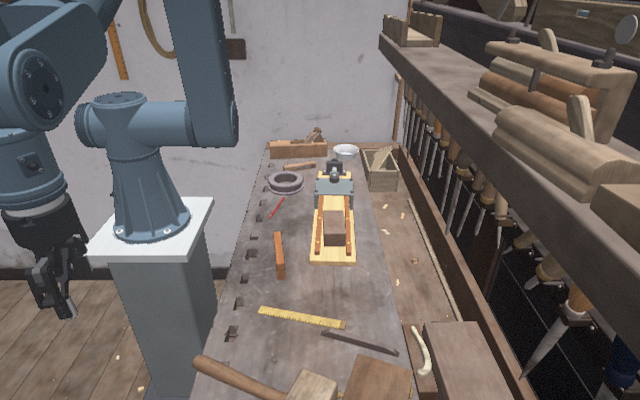

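The scene and side views show the jig running away from the side camera (near end at side pixel (332,260), far end about (335,175)). The block is at (335,225), the orange push stick at (280,255), the red pencil at (277,207) and the rule at (300,318). I'll enlarge the jig and stick area.

```bash
cat > h.py <<'E'
import numpy as np, cv2
from bench import sensors, vision
from scipy.spatial.transform import Rotation as R
def ray(n,px):
    m=vision.camera_model(n);T=np.linalg.inv(m["extrinsics"])
    d=T[:3,:3]@np.linalg.inv(m["K"])@np.r_[px,1.]
    return T[:3,3],d
def onplane(n,px,z):
    o,d=ray(n,px); return o+d*(z-o[2])/d[2]
def tool(o):
    w=o["eef_rot"]; return R.from_quat([w[1],w[2],w[3],w[0]]),o["eef_pos"]
def wray(o,px):
    m=vision.camera_model("wrist");K=m["K"];v=(np.array(px,float)-K[:2,2]);r=np.hypot(*v);th=r/K[0,0]
    d=np.r_[v/r*np.sin(th),np.cos(th)];Rt,p=tool(o);H=m["hand_eye"]
    return Rt.apply(H[:3,3])+p,Rt.apply(H[:3,:3]@d)
def wplane(o,px,z):
    c,d=wray(o,px); return c+d*(z-c[2])/d[2]
E
python3 - <<'E'
from h import *
im=cv2.imread("pics/side0.png")
cv2.imwrite("pics/side0c.png",cv2.resize(im[135:285,230:420],None,fx=4,fy=4,interpolation=cv2.INTER_CUBIC))
for nm,px,z in [("jignearL",(310,263),0.0),("jignearR",(355,263),0.0),("stick near",(280,278),0),("stick far",(278,233),0.03),("pencil1",(270,217),0),("pencil2",(283,198),0),("rule1",(259,311),0),("rule2",(345,326),0)]:
    print(nm,onplane("side",px,z).round(3))
E
```

```text
jignearL [ 0.492 -0.197  0.   ]
jignearR [ 0.612 -0.198  0.   ]
stick near [ 0.417 -0.255  0.   ]
stick far [ 0.4   -0.102  0.03 ]
pencil1 [0.361 0.026 0.   ]
pencil2 [0.393 0.145 0.   ]
rule1 [ 0.378 -0.364  0.   ]
rule2 [ 0.572 -0.408  0.   ]
```

View pics/side0c.png

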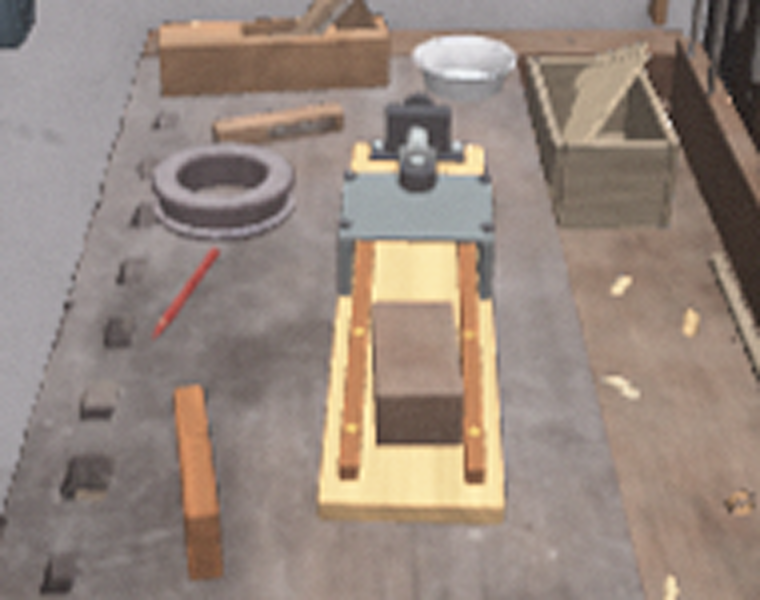

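The crop shows the jig (white crosshead at the far end is the stop bracket at crop (420,130)), the block short of the guard and the stick left of the jig. The pencil, a tin dish and the bench dog lie beyond. Next I'll bring the wrist camera over the stick.

>>> carry_out(deltas="350 -295 -80 0 0 -1.307 0;350 -295 -80 0 0 -1.307 0;350 -295 -80 0 0 -1.307 0;350 -295 -80 0 0 -1.307 0;350 -295 -80 0 0 -1.307 0;350 -295 -80 0 0 -1.307 0;350 -295 -80 0 0 -1.307 0;350 -295 -80 0 0 -1.307 0;350 -295 -80 0 0 -1.307 0;350 -295 -80 0 0 -1.307 0;350 -295 -80 0 0 -1.307 0")

```text
time_s: 1.52
eef_pos: [0.4103, -0.1799, 0.3109]
eef_rot: [-0.0, 0.708, 0.706, -0.0]
wrist_force: [0.9, 0.2, 0.2]
opening: 1.002
grasp_force: 0.0
```

Run:
```python
from h import *
import pickle
o=sensors.get_obs();im=vision.camera("wrist");cv2.imwrite("pics/w1.png",im);pickle.dump(o,open("w1.pkl","wb"))
print(o["time_s"],o["eef_pos"],o["eef_rot"],o["q"])
```

```text
1.525 [ 0.41026405 -0.17990787  0.31085545] [-3.89270250e-04  7.07745522e-01  7.06467334e-01 -1.72712037e-04] [-6.79160789e-01 -1.74754792e-01  1.80353151e+00 -2.60614860e-04
  1.51362695e+00 -6.77338162e-01]
```

View pics/w1.png

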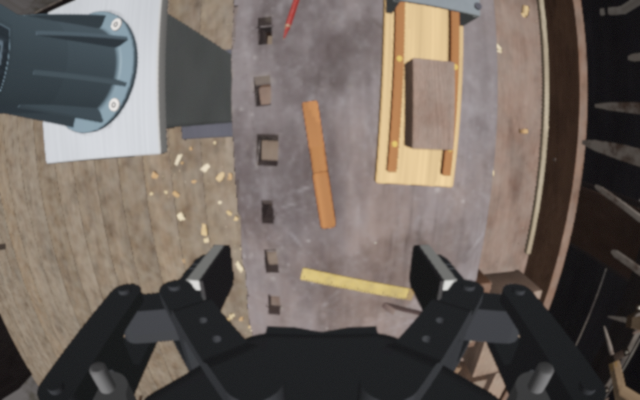

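The wrist view shows the stick with its handle toward the robot side, from (328,228) to the step at (321,172), and its tip at (311,101). The block is at (432,105), the jig's near edge at row 184 and the guard's edge at the top, about (435,8). Now I'll measure by mask.

Run:
```python
from h import *
import pickle
o=pickle.load(open("w1.pkl","rb"));im=cv2.imread("pics/w1.png")
hsv=cv2.cvtColor(im,cv2.COLOR_BGR2HSV)
print("stick",hsv[200,325],hsv[130,315],"board",hsv[170,430],"block",hsv[100,432],"fence",hsv[130,395])
m=cv2.inRange(hsv,(5,120,90),(20,255,255)); 
n,l,s,c=cv2.connectedComponentsWithStats(m)
k=l[200,325]; print(s[k])
for r in range(s[k][1],s[k][1]+s[k][3],6):
    x=np.where(l[r]==k)[0]; g=im[r,x].mean(0).round(); print(r,x.min(),x.max(),g, wplane(o,(x.mean(),r),.056 if r>174 else .028)[:2].round(4))
g=cv2.cvtColor(im,cv2.COLOR_BGR2GRAY)
b=cv2.inRange(hsv,(15,60,140),(30,200,255));n,l,s,c=cv2.connectedComponentsWithStats(b);k=l[170,430];print("board",s[k])
for r in (60,100,140,175):
    x=np.where(l[r]==k)[0]; print(r,x.min(),x.max(),wplane(o,(x.min()-.5,r),.018)[:2].round(4),wplane(o,(x.max()+.5,r),.018)[:2].round(4))
x=np.where(l==k); print("near edge",wplane(o,(415,x[0].max()+.5),.018).round(4))
print("block cols row 100",g[100,396:470].tolist())
print("block rows col 432",g[50:170:1,432].tolist())
```

```text
stick [ 14 132 185] [ 14 132 185] board [ 19  80 220] block [ 11  51 156] fence [ 14 132 185]
[ 303  101   32  127 1855]
101 314 314 [ 97. 134. 183.] [ 0.4009 -0.0906]
107 303 317 [ 92. 136. 189.] [ 0.3955 -0.0988]
113 304 318 [ 91. 135. 187.] [ 0.3968 -0.1071]
119 305 319 [ 90. 134. 185.] [ 0.3981 -0.1153]
125 306 320 [ 88. 131. 183.] [ 0.3995 -0.1236]
131 307 321 [ 89. 131. 183.] [ 0.4008 -0.1318]
137 308 321 [ 90. 134. 186.] [ 0.4014 -0.1401]
143 309 323 [ 90. 134. 186.] [ 0.4034 -0.1483]
149 310 323 [ 86. 131. 183.] [ 0.4041 -0.1566]
155 311 324 [ 86. 131. 183.] [ 0.4054 -0.165 ]
161 312 325 [ 86. 131. 183.] [ 0.4068 -0.1734]
167 312 326 [ 86. 130. 182.] [ 0.4074 -0.1818]
173 313 327 [ 81. 124. 177.] [ 0.4088 -0.1902]
179 313 328 [ 89. 132. 184.] [ 0.4096 -0.1932]
185 315 329 [ 89. 133. 185.] [ 0.4115 -0.2012]
191 315 330 [ 88. 131. 183.] [ 0.4122 -0.2093]
197 316 331 [ 89. 132. 183.] [ 0.4135 -0.2175]
203 317 331 [ 89. 133. 185.] [ 0.4142 -0.2257]
209 318 332 [ 89. 132. 184.] [ 0.4155 -0.2341]
215 319 333 [ 89. 132. 184.] [ 0.4169 -0.2425]
221 320 334 [ 89. 132. 184.] [ 0.4182 -
[... 617 characters left out ...]
 150, 145, 151, 172, 189, 191, 181, 165, 151, 147, 149, 150, 150, 149, 147, 144]
block rows col 432 [209, 209, 209, 209, 208, 209, 209, 208, 203, 187, 166, 153, 151, 151, 151, 151, 151, 150, 151, 152, 152, 151, 151, 151, 152, 153, 152, 152, 151, 149, 148, 148, 149, 149, 148, 148, 148, 147, 147, 147, 146, 145, 143, 142, 143, 145, 145, 145, 143, 143, 141, 141, 141, 141, 141, 141, 142, 141, 142, 141, 140, 140, 140, 139, 139, 139, 138, 138, 139, 139, 139, 138, 138, 138, 139, 142, 143, 144, 145, 146, 147, 148, 148, 148, 149, 149, 148, 150, 150, 149, 149, 149, 149, 149, 149, 150, 150, 151, 155, 168, 183, 193, 197, 197, 198, 198, 198, 198, 198, 199, 199, 199, 200, 200, 199, 200, 200, 200, 200, 200]
```

>>> carry_out(deltas="-42 4 60 0 0 -0.148 0;-42 4 120 0 0 -0.148 0;-42 4 180 0 0 -0.148 0;-42 4 240 0 0 -0.148 0;-42 4 285 0 0 -0.148 0;-42 4 294 0 0 -0.148 0;-42 4 294 0 0 -0.148 0.5;-42 4 294 0 0 -0.148 1;-42 4 294 0 0 -0.148 1;-42 4 294 0 0 -0.148 1;-42 4 294 0 0 -0.148 1;-42 4 294 0 0 -0.148 1")

```text
time_s: 3.08
eef_pos: [0.416, -0.222, 0.0189]
eef_rot: [0.001, 0.653, 0.758, -0.0]
wrist_force: [-0.4, 0.3, 8.4]
opening: 0.252
grasp_force: 59.9
```

Run:
```python
from h import *
import pickle
o=pickle.load(open("w1.pkl","rb"))
for p in [(432,149),(432,59),(412.5,100),(456,100)]: print(p,wplane(o,p,.063).round(4))
o=sensors.get_obs();print(o["time_s"],o["eef_pos"],o["opening"],o["grasp_force"],o["wrist_force"])
```

```text
(432, 149) [ 0.5561 -0.1506  0.063 ]
(432, 59) [ 0.5539 -0.0313  0.063 ]
(412.5, 100) [ 0.527  -0.0879  0.063 ]
(456, 100) [ 0.5886 -0.0833  0.063 ]
3.075 [ 0.41600176 -0.22202219  0.01889355] 0.25220116661749736 59.895468167960644 [-0.42707824  0.26112001  8.39400389]
```

>>> carry_out(deltas="0 0 -50 0 0 0 1;0 0 -100 0 0 0 1;-30 40 -100 0 0 0.1 1;-65 80 -100 0 0 0.194 1;-97 117 -100 0 0 0.194 1;-97 117 -100 0 0 0.194 1;-97 117 -100 0 0 0.194 1;-97 117 -100 0 0 0.194 1")

```text
time_s: 4.08
eef_pos: [0.5441, -0.2989, 0.1173]
eef_rot: [-0.0, 0.723, 0.691, -0.0]
wrist_force: [0.1, 0.2, -1.8]
opening: 0.249
grasp_force: 59.4
```

Run:
```python
from h import *
import pickle
o=sensors.get_obs();im=vision.camera("wrist");cv2.imwrite("pics/w2.png",im);pickle.dump(o,open("w2.pkl","wb"))
print(o["time_s"],o["eef_pos"],o["eef_rot"],o["wrist_force"],o["torque"],o["grasp_force"],o["opening"])
```

```text
4.075 [ 0.54410136 -0.29893451  0.11730717] [-4.19966526e-04  7.23113679e-01  6.90728912e-01 -4.28209383e-05] [ 0.13142625  0.24492898 -1.8428822 ] [-0.05333223  0.02154525 -0.00536593] 59.409828800708055 0.2486459726500823
```

View pics/w2.png

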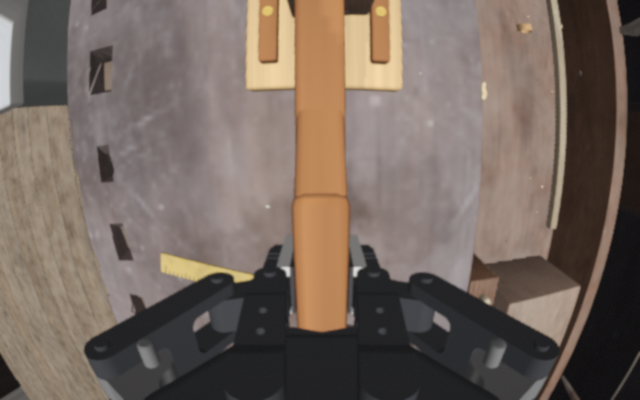

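The stick is held straight along the tool axis: handle front edge at row 196, shaft going up to column 320. The jig's near edge is at row 89, columns 246 to 403. I'll check the jig and the stick's grip offset.

Run:
```python
from h import *
import pickle
o=pickle.load(open("w2.pkl","rb"));Rt,p=tool(o)
hf=wplane(o,(321,195),p[2]-.0189+.056); print("handle front in tool mm",(Rt.inv().apply(hf-p)*1e3).round(1))
for r in (150,60,20):
  im=cv2.imread("pics/w2.png");h=cv2.cvtColor(im,cv2.COLOR_BGR2HSV)[r].astype(int)
  x=[i for i in range(280,365) if h[i,1]>125 and h[i,0]<20]; print(r,x[0],x[-1],(Rt.inv().apply(wplane(o,((x[0]+x[-1])/2,r),p[2]-.0189+.028)-p)*1e3).round(1))
h=cv2.cvtColor(cv2.imread("pics/w2.png"),cv2.COLOR_BGR2HSV)
for r in (84,70,40):
  m=np.where((h[r,:,2]>190)&(h[r,:,1]>60)&(h[r,:,1]<125))[0];m=m[(m>230)&(m<420)]
  print("board",r,m.min(),m.max(),wplane(o,(m.min()-.5,r),.018)[:2].round(4),wplane(o,(m.max()+.5,r),.018)[:2].round(4))
for x in (260,390):print("edge",wplane(o,(x,88.5),.018)[:2].round(4), h[84:93,x,2])
```

```text
handle front in tool mm [ 39.5   0.4 -37.1]
150 297 343 [52.3  0.  -9.1]
60 296 343 [91.3 -0.2 -9.1]
20 296 343 [109.6  -0.2  -9. ]
board 84 246 401 [ 0.4898 -0.2019] [ 0.6116 -0.2073]
board 70 246 401 [ 0.4903 -0.1906] [ 0.6122 -0.1959]
board 40 247 401 [ 0.492  -0.1658] [ 0.6136 -0.171 ]
edge [ 0.5012 -0.2066] [229 227 222 210 189 158 131 135 149]
edge [ 0.6022 -0.211 ] [236 235 232 225 211 186 149 137 150]
```

>>> carry_out(deltas="0 2 40 0 0 0 1;0 2 70 0 0 0 1;0 2 76 0 0 0 1;0 2 76 0 0 0 1;0 2 76 0 0 0 1")

```text
time_s: 4.75
eef_pos: [0.5479, -0.3007, 0.0432]
eef_rot: [0.001, 0.723, 0.691, 0.0]
wrist_force: [0.9, 0.2, -1.3]
opening: 0.253
grasp_force: 59.5
```

>>> carry_out(deltas="10 0 0 0 0 0 1;20 0 0 0 0 0 1;30 0 0 0 0 0 1;30 0 0 0 0 0 1")

```text
time_s: 5.25
eef_pos: [0.5483, -0.2685, 0.0413]
eef_rot: [-0.0, 0.723, 0.691, 0.0]
wrist_force: [-0.8, -0.1, -1.2]
opening: 0.252
grasp_force: 59.5
```

Run:
```python
from h import *
im=vision.camera("side");cv2.imwrite("pics/s2.png",cv2.resize(im[165:275,270:400],None,fx=5,fy=5,interpolation=cv2.INTER_CUBIC))
print([sensors.get_obs()["wrist_force"].round(2).tolist() for _ in range(3)])
```

```text
[[-0.09, 0.16, -0.63], [-0.09, 0.16, -0.63], [-0.09, 0.16, -0.63]]
```

View pics/s2.png

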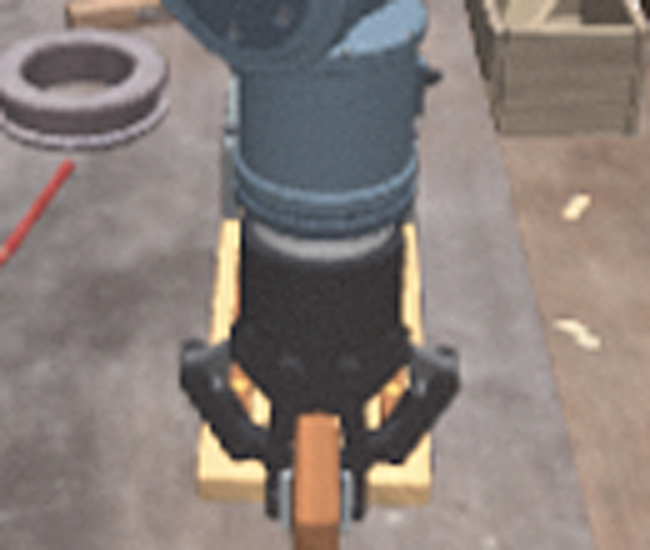

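The side view is mostly hidden by the arm, but it shows the stick centred between the fences. I'll feed on toward the shoe.

>>> carry_out(deltas="10 0 0 0 0 0 1;20 0 0 0 0 0 1;30 0 0 0 0 0 1;40 0 0 0 0 0 1;50 0 0 0 0 0 1;60 0 0 0 0 0 1;70 0 0 0 0 0 1;80 0 0 0 0 0 1;86 0 0 0 0 0 1;90 0 0 0 0 0 1;90 0 0 0 0 0 1")

```text
time_s: 6.68
eef_pos: [0.5523, -0.1795, 0.0412]
eef_rot: [-0.0, 0.723, 0.691, 0.0]
wrist_force: [-1.0, 0.0, -1.2]
opening: 0.25
grasp_force: 59.5
```

>>> carry_out(deltas="3 0 0 0 0 0 1;6 0 0 0 0 0 1;9 0 0 0 0 0 1;12 0 0 0 0 0 1")

```text
time_s: 7.18
eef_pos: [0.553, -0.1679, 0.0413]
eef_rot: [0.0, 0.723, 0.691, -0.0]
wrist_force: [0.2, -1.9, -0.7]
opening: 0.249
grasp_force: 59.5
```

>>> carry_out(deltas="3 0 0 0 0 0 1;6 0 0 0 0 0 1;9 0 0 0 0 0 1;12 0 0 0 0 0 1")

```text
time_s: 7.68
eef_pos: [0.5536, -0.1558, 0.0413]
eef_rot: [-0.0, 0.723, 0.691, -0.0]
wrist_force: [0.1, -1.6, -1.3]
opening: 0.25
grasp_force: 59.5
```

>>> carry_out(deltas="3 0 0 0 0 0 1;6 0 0 0 0 0 1;9 0 0 0 0 0 1;12 0 0 0 0 0 1")

```text
time_s: 8.18
eef_pos: [0.5542, -0.1442, 0.0414]
eef_rot: [0.0, 0.723, 0.691, -0.0]
wrist_force: [-0.5, -7.8, 0.8]
opening: 0.25
grasp_force: 59.7
```

>>> carry_out(deltas="3 0 0 0 0 0 1;6 0 0 0 0 0 1;9 0 0 0 0 0 1;12 0 0 0 0 0 1;15 0 0 0 0 0 1;18 0 0 0 0 0 1;20 0 0 0 0 0 1;21 0 0 0 0 0 1;22 0 0 0 0 0 1;23 0 0 0 0 0 1")

```text
time_s: 9.43
eef_pos: [0.5556, -0.1221, 0.0416]
eef_rot: [0.001, 0.723, 0.691, -0.0]
wrist_force: [0.6, -5.3, -1.0]
opening: 0.252
grasp_force: 59.4
```

>>> carry_out(deltas="3 0 0 0 0 0 1;6 0 0 0 0 0 1;9 0 0 0 0 0 1;12 0 0 0 0 0 1;15 0 0 0 0 0 1;18 0 0 0 0 0 1;20 0 0 0 0 0 1;21 0 0 0 0 0 1;22 0 0 0 0 0 1;23 0 0 0 0 0 1")

```text
time_s: 10.68
eef_pos: [0.5566, -0.0991, 0.0416]
eef_rot: [0.001, 0.723, 0.691, -0.0]
wrist_force: [-0.8, -5.9, -1.2]
opening: 0.251
grasp_force: 59.4
```

>>> carry_out(deltas="2 0 0 0 0 0 1;4 0 0 0 0 0 1;6 0 0 0 0 0 1;8 0 0 0 0 0 1;10 0 0 0 0 0 1;12 0 0 0 0 0 1;14 0 0 0 0 0 1;15 0 0 0 0 0 1;16 0 0 0 0 0 1;17 0 0 0 0 0 1")

```text
time_s: 11.92
eef_pos: [0.5573, -0.0821, 0.0416]
eef_rot: [0.001, 0.723, 0.691, -0.0]
wrist_force: [-0.3, -5.8, -1.1]
opening: 0.253
grasp_force: 59.4
```

>>> carry_out(deltas="2 0 0 0 0 0 1;4 0 0 0 0 0 1;6 0 0 0 0 0 1;8 0 0 0 0 0 1;9 0 0 0 0 0 1;10 0 0 0 0 0 1;11 0 0 0 0 0 1;12 0 0 0 0 0 1")

```text
time_s: 12.92
eef_pos: [0.5578, -0.0701, 0.0416]
eef_rot: [0.001, 0.723, 0.691, -0.0]
wrist_force: [-0.4, -6.6, -1.5]
opening: 0.255
grasp_force: 59.4
```

>>> carry_out(deltas="1 0 0 0 0 0 1;2 0 0 0 0 0 1;3 0 0 0 0 0 1")

```text
time_s: 13.3
eef_pos: [0.558, -0.0671, 0.0416]
eef_rot: [0.001, 0.723, 0.691, -0.0]
wrist_force: [-0.7, -6.4, -1.3]
opening: 0.25
grasp_force: 59.4
```

>>> carry_out(deltas="1 0 0 0 0 0 1;2 0 0 0 0 0 1;3 0 0 0 0 0 1")

```text
time_s: 13.68
eef_pos: [0.5581, -0.0641, 0.0416]
eef_rot: [0.001, 0.723, 0.691, -0.0]
wrist_force: [-0.3, -6.7, -0.6]
opening: 0.249
grasp_force: 59.4
```

>>> carry_out(deltas="1 0 0 0 0 0 1;2 0 0 0 0 0 1;3 0 0 0 0 0 1")

```text
time_s: 14.05
eef_pos: [0.5582, -0.0611, 0.0416]
eef_rot: [0.001, 0.723, 0.691, -0.0]
wrist_force: [-0.2, -5.9, -1.0]
opening: 0.247
grasp_force: 59.4
```

>>> carry_out(deltas="1 0 0 0 0 0 1;2 0 0 0 0 0 1;3 0 0 0 0 0 1")

```text
time_s: 14.42
eef_pos: [0.5584, -0.0581, 0.0416]
eef_rot: [0.001, 0.723, 0.691, -0.0]
wrist_force: [-0.5, -6.1, 0.2]
opening: 0.249
grasp_force: 59.4
```

>>> carry_out(deltas="1 0 0 0 0 0 1;2 0 0 0 0 0 1;3 0 0 0 0 0 1")

```text
time_s: 14.8
eef_pos: [0.5585, -0.0551, 0.0416]
eef_rot: [0.001, 0.723, 0.691, -0.0]
wrist_force: [-1.5, -5.8, -1.4]
opening: 0.249
grasp_force: 59.4
```

>>> carry_out(deltas="1 0 0 0 0 0 1;2 0 0 0 0 0 1;3 0 0 0 0 0 1")

```text
time_s: 15.18
eef_pos: [0.5587, -0.0521, 0.0416]
eef_rot: [0.001, 0.723, 0.691, -0.0]
wrist_force: [-0.2, -6.7, -0.2]
opening: 0.251
grasp_force: 59.4
```

>>> carry_out(deltas="1 0 0 0 0 0 1;2 0 0 0 0 0 1;3 0 0 0 0 0 1")

```text
time_s: 15.55
eef_pos: [0.5588, -0.0491, 0.0416]
eef_rot: [0.001, 0.723, 0.691, -0.0]
wrist_force: [-0.2, -7.0, -0.5]
opening: 0.249
grasp_force: 59.4
```

>>> carry_out(deltas="1 0 0 0 0 0 1;2 0 0 0 0 0 1;3 0 0 0 0 0 1")

```text
time_s: 15.92
eef_pos: [0.5589, -0.0461, 0.0415]
eef_rot: [0.001, 0.723, 0.691, -0.0]
wrist_force: [-0.2, -6.7, -0.7]
opening: 0.249
grasp_force: 59.4
```

>>> carry_out(deltas="1 0 0 0 0 0 1;2 0 0 0 0 0 1;3 0 0 0 0 0 1")

```text
time_s: 16.3
eef_pos: [0.5591, -0.0431, 0.0416]
eef_rot: [0.001, 0.723, 0.691, -0.0]
wrist_force: [-0.7, -7.1, -0.7]
opening: 0.249
grasp_force: 59.4
```

>>> carry_out(deltas="1 0 0 0 0 0 1;2 0 0 0 0 0 1;3 0 0 0 0 0 1")

```text
time_s: 16.68
eef_pos: [0.5592, -0.0401, 0.0416]
eef_rot: [0.001, 0.723, 0.691, -0.0]
wrist_force: [0.7, -6.9, -0.3]
opening: 0.253
grasp_force: 59.4
```

>>> carry_out(deltas="1 0 0 0 0 0 1;2 0 0 0 0 0 1;3 0 0 0 0 0 1")

```text
time_s: 17.05
eef_pos: [0.5593, -0.0371, 0.0415]
eef_rot: [0.001, 0.723, 0.691, -0.0]
wrist_force: [0.7, -6.7, -0.9]
opening: 0.25
grasp_force: 59.4
```

>>> carry_out(deltas="1 0 0 0 0 0 1;2 0 0 0 0 0 1;3 0 0 0 0 0 1")

```text
time_s: 17.42
eef_pos: [0.5594, -0.0341, 0.0415]
eef_rot: [0.001, 0.723, 0.691, -0.0]
wrist_force: [0.3, -5.7, -1.0]
opening: 0.249
grasp_force: 59.4
```

>>> carry_out(deltas="1 0 0 0 0 0 1;2 0 0 0 0 0 1;3 0 0 0 0 0 1")

```text
time_s: 17.8
eef_pos: [0.5596, -0.0311, 0.0416]
eef_rot: [0.001, 0.723, 0.691, -0.0]
wrist_force: [-0.3, -6.0, -0.7]
opening: 0.249
grasp_force: 59.4
```

Run:
```python
from h import *
import pickle
o=sensors.get_obs();im=vision.camera("wrist");cv2.imwrite("pics/w3.png",im);pickle.dump(o,open("w3.pkl","wb"))
print(o["time_s"],o["eef_pos"],o["wrist_force"])
```

```text
17.8 [ 0.55959356 -0.03113489  0.04156114] [-0.30974225 -6.037599   -0.67477645]
```

View pics/w3.png

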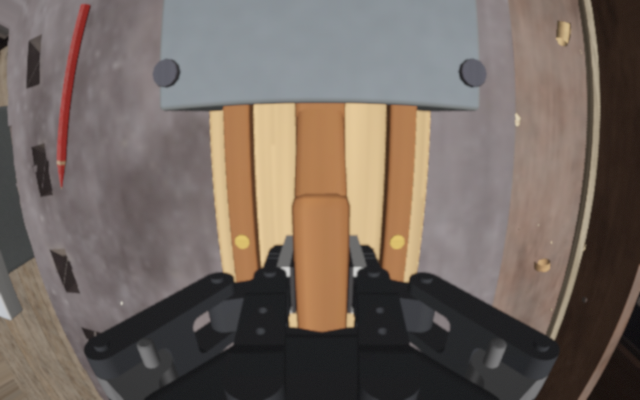

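The wrist view shows the stick centred in the channel and running under the guard. The guard's entry edge is at rows 100 to 108, and the handle front is still at row 195, so there is no slip. I'll use the guard edge to recalibrate jig y.

Run:
```python
from h import *
import pickle
o=pickle.load(open("w3.pkl","rb"));g=cv2.cvtColor(cv2.imread("pics/w3.png"),cv2.COLOR_BGR2GRAY)
print(g[92:114,320],g[92:114,270],g[92:114,200])
Rt,p=tool(o)
for r in (98,102,105,108): print(r,(Rt.inv().apply(wplane(o,(320,r),.076)-p)*1e3).round(1))
```

```text
[150 149 149 149 148 146 141 134 125 112 106 121 133 137 137 137 137 136
 135 136 135 135] [147 147 147 147 147 146 143 138 132 122 112 133 173 191 195 196 196 196
 196 196 196 196] [149 148 149 148 149 149 149 149 149 149 146 142 135 126 107  83  64  62
  79 105 121 126]
98 [ 73.1   0.1 -34.6]
102 [ 71.7   0.1 -34.6]
105 [ 70.6   0.1 -34.6]
108 [ 69.6   0.1 -34.6]
```

>>> carry_out(deltas="1 0 0 0 0 0 1;2 0 0 0 0 0 1;2 0 0 0 0 0 1")

```text
time_s: 18.23
eef_pos: [0.5597, -0.0294, 0.0416]
eef_rot: [0.001, 0.723, 0.691, -0.001]
wrist_force: [-0.6, -7.0, -0.0]
opening: 0.254
grasp_force: 59.6
```

>>> carry_out(deltas="1 0 0 0 0 0 1;2 0 0 0 0 0 1;2 0 0 0 0 0 1")

```text
time_s: 18.6
eef_pos: [0.5599, -0.0285, 0.0418]
eef_rot: [0.002, 0.723, 0.691, -0.001]
wrist_force: [-1.3, -12.4, 0.3]
opening: 0.251
grasp_force: 59.8
```

>>> carry_out(deltas="0.5 0 0 0 0 0 1;1 0 0 0 0 0 1;1 0 0 0 0 0 1;1 0 0 0 0 0 1")

```text
time_s: 19.1
eef_pos: [0.56, -0.0281, 0.0419]
eef_rot: [0.002, 0.723, 0.691, -0.001]
wrist_force: [-1.2, -13.7, 0.5]
opening: 0.251
grasp_force: 59.9
```

>>> carry_out(deltas="1 0 0 0 0 0 1;2 0 0 0 0 0 1;2 0 0 0 0 0 1;2 0 0 0 0 0 1")

```text
time_s: 19.6
eef_pos: [0.5603, -0.027, 0.0421]
eef_rot: [0.002, 0.723, 0.691, -0.002]
wrist_force: [-2.4, -17.5, 1.7]
opening: 0.248
grasp_force: 60.0
```

>>> carry_out(deltas="0.4 0 0 0 0 0 1;0.4 0 0 0 0 0 1;0.4 0 0 0 0 0 1;0.4 0 0 0 0 0 1;0.4 0 0 0 0 0 1;0.4 0 0 0 0 0 1")

```text
time_s: 20.35
eef_pos: [0.5603, -0.027, 0.0422]
eef_rot: [0.003, 0.723, 0.691, -0.002]
wrist_force: [-2.6, -19.4, 0.8]
opening: 0.246
grasp_force: 60.1
```

>>> carry_out(deltas="0 0 0 0 0 0 1;0 0 0 0 0 0 1;0 0 0 0 0 0 1;0 0 0 0 0 0 1;0 0 0 0 0 0 1;0 0 0 0 0 0 1;0 0 0 0 0 0 1;0 0 0 0 0 0 1")

```text
time_s: 21.35
eef_pos: [0.5603, -0.027, 0.0421]
eef_rot: [0.003, 0.723, 0.691, -0.002]
wrist_force: [-3.2, -18.9, 1.2]
opening: 0.249
grasp_force: 60.1
```

>>> carry_out(deltas="0 0 0 0 0 0 1;0 0 0 0 0 0 1;-2 0 0 0 0 0 1;-4 0 0 0 0 0 1;-6 0 0 0 0 0 1;-12 0 0 0 0 0 1;-25 0 0 0 0 0 1;-50 0 0 0 0 0 1;-80 0 0 0 0 0 1;-110 0 0 0 0 0 1;-140 0 0 0 0 0 1;-160 0 0 0 0 0 1")

```text
time_s: 22.85
eef_pos: [0.5521, -0.1844, 0.0413]
eef_rot: [0.0, 0.724, 0.69, 0.0]
wrist_force: [-0.3, 0.4, -1.5]
opening: 0.25
grasp_force: 59.4
```

>>> carry_out(deltas="0 0 0 0 0 0 1;0 0 -40 0 0 0 1;0 0 -80 0 0 0 1;0 0 -100 0 0 0 1;0 0 -100 0 0 0 1")

```text
time_s: 23.48
eef_pos: [0.5535, -0.1821, 0.1431]
eef_rot: [0.002, 0.723, 0.691, 0.001]
wrist_force: [-1.0, -0.4, -1.2]
opening: 0.254
grasp_force: 59.5
```

Run:
```python
from h import *
o=sensors.get_obs();im=vision.camera("wrist");cv2.imwrite("pics/w4.png",im)
print(o["time_s"],o["eef_pos"],o["wrist_force"],o["eef_rot"])
Rt,p=tool(o)
t=np.array([.414,-.222,.022]);print("delta tool mm",(Rt.inv().apply(t-p)*1e3).round(1))
hs=cv2.cvtColor(im,cv2.COLOR_BGR2GRAY)[:,322];print(hs[180:205])
s=vision.camera("side");cv2.imwrite("pics/s3.png",cv2.resize(s[120:300,230:420],None,fx=3.2,fy=3.2,interpolation=cv2.INTER_CUBIC))
```

```text
23.475 [ 0.55353415 -0.18210871  0.14307487] [-1.02369995 -0.40381039 -1.20033934] [1.64701070e-03 7.22793767e-01 6.91061516e-01 6.62305800e-04]
delta tool mm [ -46.  -138.   120.7]
[142 141 142 142 142 142 142 141 141 142 141 140 135 123 115 116 125 131
 139 143 144 145 144 143 143]
```

View pics/w4.png

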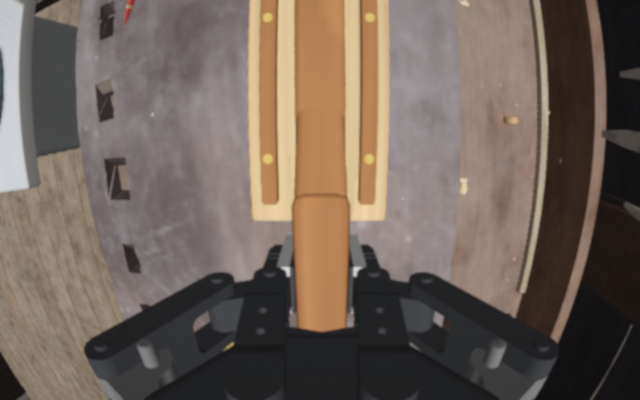

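The wrist view shows the stick out of the guard and straight in the hand above the jig, with no block in the channel. I'll carry it left to open bench.

>>> carry_out(deltas="-20 -50 0 0 0 0 1;-46 -100 0 0 0 0 1;-46 -145 10 0 0 0 1;-46 -145 50 0 0 0 1;-46 -145 90 0 0 0 1;-46 -145 108 0 0 0 1;-46 -145 108 0 0 0 1;-46 -145 108 0 0 0 1")

```text
time_s: 24.58
eef_pos: [0.4054, -0.2217, 0.0333]
eef_rot: [-0.0, 0.723, 0.691, 0.0]
wrist_force: [0.1, -0.4, -0.1]
opening: 0.246
grasp_force: 59.8
```

View pics/s3.png

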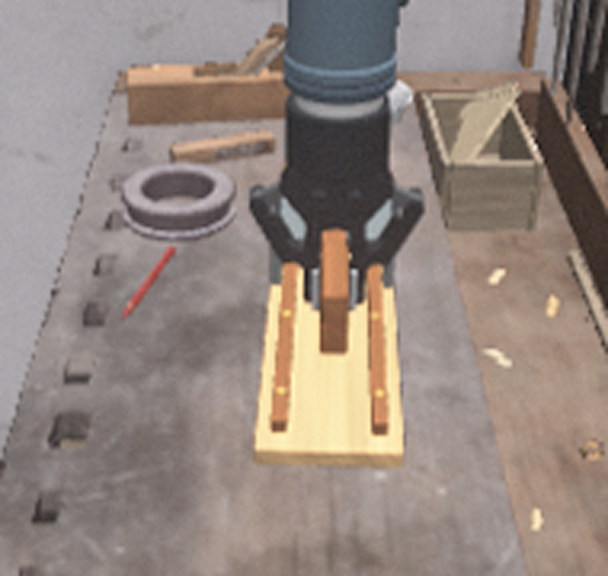

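The side view shows an empty channel before the guard, so the block stayed under it, and the bystanders are untouched. Now I'll lower the stick.

>>> carry_out(deltas="0 0 6 0 0 0 1;0 0 10 0 0 0 1;0 0 13 0 0 0 1;0 0 14 0 0 0 1;0 0 14 0 0 0 1")

```text
time_s: 25.2
eef_pos: [0.4054, -0.2218, 0.0193]
eef_rot: [-0.0, 0.723, 0.691, -0.0]
wrist_force: [-0.8, 1.1, -1.9]
opening: 0.251
grasp_force: 59.8
```

>>> carry_out(deltas="0 0 1 0 0 0 1;0 0 1 0 0 0 1;0 0 1 0 0 0 1")

```text
time_s: 25.58
eef_pos: [0.4055, -0.2219, 0.0189]
eef_rot: [0.0, 0.723, 0.691, -0.0]
wrist_force: [-1.7, 1.8, 6.1]
opening: 0.253
grasp_force: 60.9
```

Contact with the bench. I'll open, rise straight up and look.

>>> carry_out(deltas="0 0 0 0 0 0 0.7;0 0 0 0 0 0 0.4;0 0 0 0 0 0 0.2;0 0 0 0 0 0 0;0 0 0 0 0 0 0;0 0 0 0 0 0 0;0 0 -20 0 0 0 0;0 0 -50 0 0 0 0;0 0 -100 0 0 0 0;0 0 -150 0 0 0 0;0 0 -200 0 0 0 0;0 0 -200 0 0 0 0")

```text
time_s: 27.08
eef_pos: [0.4075, -0.2238, 0.2228]
eef_rot: [0.005, 0.723, 0.691, 0.0]
wrist_force: [0.4, -0.2, -0.1]
opening: 0.999
grasp_force: 0.0
```

Run:
```python
from h import *
o=sensors.get_obs();s=vision.camera("side");w=vision.camera("wrist")
print(o["time_s"],o["eef_pos"],o["wrist_force"],o["opening"])
a=cv2.resize(s[130:280,240:400],None,fx=3.6,fy=3.6,interpolation=cv2.INTER_CUBIC)[:540,:]
b=cv2.resize(w[:,200:500],(220,293)); c=np.zeros((540,a.shape[1]+220,3),np.uint8);c[:,:a.shape[1]]=a;c[:293,a.shape[1]:]=b
cv2.imwrite("pics/f.png",c)
```

```text
27.075 [ 0.40748882 -0.22375272  0.22284433] [ 0.38819489 -0.16855102 -0.08129637] 0.9986254383177656
```

View pics/f.png

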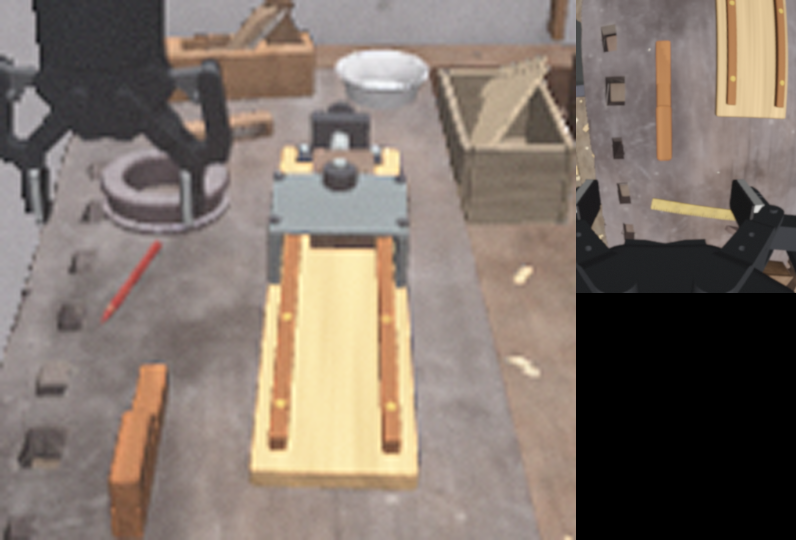

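The final view shows the stick standing on the bench clear of the jig, the block through the guard and up to the plunger at (340,160), and the bystanders unmoved.

```bash
python3 -c "
from bench import ctrl
print(ctrl.hand_in())"
```

```text
the job is handed in; nothing more can be done
None
```

The job is handed in at about 27 s: the block went through the guard, was held on the stop at an estimated 12.6 N (total push less shoe friction) and looked still up against it in the last picture, with the stick standing on the bench clear of the jig.

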